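Load and start the rooftop sanitising cabinet

TASK

Washing is done: put every pink scrubber into the cabinet's left, pink-floored bay and every wooden clothespin into its right, tan-floored bay, then press both covers down until they click and stay fully shut. Only once both covers are shut, start the cycle on the panel by pressing the blue key, then the yellow, then the green, each fully down and released before the next. Leave the bowl, the bucket lid and the detergent bottle where they are.

Things in the scene. Friction and masses are not known exactly. Their poses are not given: they have to be found in the camera images.
- cabinet: White plastic medicine-style cabinet, fixed, lying on its back: a tray 170 x 280 x 70 mm (x, y, z), open on top, origin at the centre of its underside, x away from the robot, y left. Walls and floor 5 mm; a 24 mm partition along x in the middle makes two bays, 160 mm (x) by 123 mm (y) inside.
- bay_left (a point): Centre of the floor of the left, pink-floored bay (for scrubbers), at (0, 73.5, 5) mm in the cabinet's frame, axes as the cabinet's. Contents up to 45 mm high clear the shut cover.
- bay_right (a point): Centre of the floor of the right, tan-floored bay (for clothespins), at (0, -73.5, 5) mm in the cabinet's frame, axes as the cabinet's. Contents up to 45 mm high clear the shut cover.
- cover_left (a joint): White flat cover over the left (pink) bay, 170 x 137 x 6 mm, pink stripe near its free edge, hinged on the cabinet's left top edge. 0 = shut, 1.57 = upright, 1.95 = limit; starts at 1.6 to 1.85. Stays where left (0.1 N m friction). A sprung catch on the partition stops it ajar at about 0.1 rad; pressed near the free edge with 10 to 12 N it snaps to 0 and is held. Shut: under 0.035 rad.
- cover_left_edge (a point): Middle of the left cover's free edge, on its outer face (the top face when shut), 137 mm from the hinge line; moves with the cover. Its axes are the cover's: when shut they equal the cabinet's axes.
- cover_left_hinge (a point): Middle of the left cover's hinge line, which runs along the cabinet's x axis, at (0, +140, 70) mm in the cabinet's frame.
- cover_right (a joint): White flat cover over the right (tan) bay, 170 x 137 x 6 mm, tan stripe near its free edge, hinged on the cabinet's right top edge. 0 = shut, 1.57 = upright, 1.95 = limit; starts at 1.6 to 1.85. Stays where left (0.1 N m friction). A sprung catch on the partition stops it ajar at about 0.1 rad; pressed near the free edge with 10 to 12 N it snaps to 0 and is held. Shut: under 0.035 rad.
- cover_right_edge (a point): Middle of the right cover's free edge, on its outer face (the top face when shut), 137 mm from the hinge line; moves with the cover. Its axes are the cover's: when shut they equal the cabinet's axes.
- cover_right_hinge (a point): Middle of the right cover's hinge line, which runs along the cabinet's x axis, at (0, -140, 70) mm in the cabinet's frame.
- scrubber1: Pink scrubbing brush: block 80 x 46 mm (along its x, y), 18 mm high, with a straight raised grip on top, 66 mm long (along x), 20 mm wide (along y), from 18 to 42 mm above the underside. 60 to 110 g. Origin: centre of the underside, z up. May be absent.
- scrubber2: Pink scrubbing brush: block 80 x 46 mm (along its x, y), 18 mm high, with a straight raised grip on top, 66 mm long (along x), 20 mm wide (along y), from 18 to 42 mm above the underside. 60 to 110 g. Origin: centre of the underside, z up. May be absent.
- clothespin1: Large wooden clothespin lying flat, 90 x 20 x 16 mm (along its x, y, z), steel spring in the middle; solid to the touch. 20 to 40 g. Origin: centre of the underside. May be absent.
- clothespin2: Large wooden clothespin lying flat, 90 x 20 x 16 mm (along its x, y, z), steel spring in the middle; solid to the touch. 20 to 40 g. Origin: centre of the underside. May be absent.
- clothespin3: Large wooden clothespin lying flat, 90 x 20 x 16 mm (along its x, y, z), steel spring in the middle; solid to the touch. 20 to 40 g. Origin: centre of the underside. May be absent.
- panel: The cabinet's control panel, fixed grey plate 100 x 220 x 30 mm (x, y, z), on the slab to the right of the cabinet, origin at the centre of its underside.
- key_blue (a joint): Blue round push key, cap radius 18 mm, in a black housing on the panel. Joint value: 0 up, 0.006 m fully down, spring return, full travel takes 5 N; counts as pressed beyond 0.0038 m for 0.1 s.
- key_blue_top (a point): Centre of the top of the blue key's cap (moves with it). The three keys stand in a row 66 mm apart, in any order.
- key_yellow (a joint): Yellow round push key, cap radius 18 mm, in a black housing on the panel. Joint value: 0 up, 0.006 m fully down, spring return, full travel takes 5 N; counts as pressed beyond 0.0038 m for 0.1 s.
- key_yellow_top (a point): Centre of the top of the yellow key's cap (moves with it). The three keys stand in a row 66 mm apart, in any order.
- key_green (a joint): Green round push key, cap radius 18 mm, in a black housing on the panel. Joint value: 0 up, 0.006 m fully down, spring return, full travel takes 5 N; counts as pressed beyond 0.0038 m for 0.1 s.
- key_green_top (a point): Centre of the top of the green key's cap (moves with it). The three keys stand in a row 66 mm apart, in any order.
- bowl: Bystander: white ceramic bowl, 130 mm across, 55 mm high. Origin: centre of the underside.
- bucket_lid: Bystander: grey round bucket lid, 220 mm across, about 18 mm high, lying flat. Origin: centre of the underside.
- detergent: Bystander: detergent bottle, 70 mm across, 190 mm high. Origin: centre of the underside.
Not all that is in view belongs to the job. What is shaped like the clothespin2 but purple or red is not meant.

How it is judged:
On the way, in this order (a step that is already met when the one before it is completed fails the run):
1. all scrubbers lie in the left bay and all clothespins in the right bay (x of scrubber1 in the frame of cabinet between -0.082 and 0.082 m and z of each of scrubber1, scrubber2, clothespin1, clothespin2, clothespin3 in the frame of cabinet below 0.05 m and y of scrubber1 in the frame of cabinet between 0.01 and 0.138 m and x of scrubber2 in the frame of cabinet between -0.082 and 0.082 m and y of scrubber2 in the frame of cabinet between 0.01 and 0.138 m and x of clothespin1 in the frame of cabinet between -0.082 and 0.082 m and y of clothespin1 in the frame of cabinet between -0.138 and -0.01 m and x of clothespin2 in the frame of cabinet between -0.082 and 0.082 m and y of clothespin2 in the frame of cabinet between -0.138 and -0.01 m and x of clothespin3 in the frame of cabinet between -0.082 and 0.082 m and y of clothespin3 in the frame of cabinet between -0.138 and -0.01 m), for 0.2 s.
2. both covers are snapped shut (value of joint each of cover_left, cover_right below 0.035 rad), for 0.3 s.
3. the blue key is pressed down, the other keys up, both covers shut (all of step 2 and value of joint key_blue above 0.0038 m and value of joint each of key_yellow, key_green below 0.002 m), for 0.1 s.
4. the yellow key is pressed down, the other keys up, both covers shut (all of step 2 and value of joint key_yellow above 0.0038 m and value of joint each of key_blue, key_green below 0.002 m), for 0.1 s.
5. the green key is pressed down, the other keys up, both covers shut (all of step 2 and value of joint key_green above 0.0038 m and value of joint each of key_blue, key_yellow below 0.002 m), for 0.1 s.
At the end, for the whole second after the job is handed in: Every scrubber present is inside the left bay and every clothespin present inside the right bay (origin within the bay's walls, less than 50 mm above the cabinet's underside); both covers are held shut under 0.035 rad; all keys are up again (under 2 mm) (all of step 1 and all of step 2 and value of joint each of key_blue, key_yellow, key_green below 0.002 m); the robot touches nothing.
It fails at once if a key is pressed while a cover is not shut (value of joint any of key_blue, key_yellow, key_green above 0.003 m and value of joint any of cover_left, cover_right above 0.06 rad).
It fails at once if two keys are pressed at once (value of joint each of key_blue, key_yellow above 0.003 m or value of joint each of key_blue, key_green above 0.003 m or value of joint each of key_yellow, key_green above 0.003 m).
It fails at once if a bystander is moved more than 40 mm (distance of any of bowl, bucket_lid, detergent from where it was at the start of the episode above 0.04 m).
Of scrubber1, scrubber2 only 1 to 2 are there at a start; the rules pass over those that are not, and their reading is None.
Of clothespin1, clothespin2, clothespin3 only 2 to 3 are there at a start; the rules pass over those that are not, and their reading is None.
At some moment in a run one of clothespin1, clothespin2, clothespin3 may be knocked a few centimetres aside while the robot is not near it.
It also fails if it takes over 210 s, if anything falls off the work surface, if the arm or the gripper's body presses on something with over 40 N, if the wrist force passes 120 N, or if a joint passes its speed limit or range.

ROBOT

A 6-joint arm with a two-finger parallel gripper is mounted at the origin on the work surface. World frame = base frame: x ahead of the robot, y to its left, z up, the work surface at z = 0. Lengths are in m, angles in rad, forces in N, time in s.
With the tool pointing down it reaches from about 0.3 to 0.75 m from the base axis. Payload 8.5 kg.
Tool frame: the origin (TCP) lies at the very end of the fingers, on their centre line; the grasp point (between the pads) lies 19 mm behind it (env.grasp_offset is the distance from the TCP to the grasp point, in m); z points along the fingers, y is the line along which they close (so a half turn about z gives the same grasp; the last joint's range is limited). The gripper opens to 88 mm and grips with 3 to 60 N. Pads are 18 mm wide; open, the fingers measure 123 mm over their backs; the gripper's body (75 mm by 187 mm) begins 45 mm behind the grasp point.
Start: joints at [1.077, 0.381, 1.297, -0, 1.464, -0.215], TCP at [0.151, 0.529, 0.239] pointing down, gripper open.
Joint ranges: [-3.11, 3.11], [-0.89, 2.33], [0.22, 2.48], [-1.42, 4.56], [0.17, 2.85], [-2.88, 2.88]. Speed limits (rad/s): [2.39, 2.39, 3.14, 3.14, 3.14, 3.14].

INTERFACE

Orientations are given as a rotation vector (axis times angle).
In Python, from bench import env gives the robot as it stands.
- The arm moves only by the tool move_arm, never from a script. Its argument "increments" is a list of rows, each a list of 6 numbers: the shift along the world's x, y, z each as a share of 8 cm, from -1 to 1, then the turn, a rotation vector about the world's x, y, z each as a share of 90 degrees, from -1 to 1. In form: [[tx, ty, tz, rx, ry, rz], ...]. A call has 1 to 10 rows; each row shifts and turns the commanded pose from where the row before left it; what a row does not reach is not made up. A row lasts 1/12 s, in which the tool goes at most 41.7 mm and 7.16 degrees, less where a joint would pass 70% of its speed; a pose out of reach is approached as far as the arm can. A call with a number of a shift or a turn outside -1 to 1 is refused whole. A call with a gripper value outside its range is refused whole. "jaw" is the opening, from -1 (shut) to 1 (fully open), set as the call begins (left out, the last holds). The fingers move at their own pace and stop on an object; "force" is the grip in N (left out, the last holds). Time passes only in rows, so rows that do not move let the fingers close. It gives the time, the measured TCP pose, the force, the opening and the grip force at its end, in the units of the state.
- env.get_obs(): the state, without advancing time (a new reading comes with each control period).
- env.get_image(name): name is "side" or "top" or "wrist"; returns a dict with "pixels" (420x560x3 uint8, red, green, blue), "intrinsics" (3x3 intrinsics, pixels), "k1" (the pictures are not rectified: a ray, as slopes to the right and down, at radius r is drawn at 1 + k1 r^2 times it, then the intrinsics apply), "T" (4x4, takes a point from camera to world coordinates). Camera axes: x right, y down, z forward; pixel columns grow to the right and rows downward; lengths in m; the calibration is good to about 2 mm. A picture is of the moment at which its call begins. There is no depth.
- env.close_job(): hands the job in; it is judged then, once.
Trained networks look in the newest picture that a camera, given by its name, has taken for a name from the list of things; names that differ only in an ending like _2 or _b are one class to them, and where a whole thing is asked for, a point or a joint stands for the part that bears it (a point fixed in the world has none). Each returns a list of dicts, best first, with "p" (0 to 1); they miss things now and then, are a little off and sometimes report something else, mostly with a low value. They report only what shows in the picture. A call takes as long as a camera call. They do not tell look-alikes from the thing itself.
- env.find_in(camera, target): "point" ([x, y, z] in m, in world coordinates, good to about 4 mm: the middle of the surface that is visible of it).
The state is a dict: "clock": time; "qpos": joint angles; "qvel": joint speeds; "joint_efforts": joint torques, N m; "ee_pos": TCP position; "ee_rot": TCP orientation; "force": force on the tool from outside, world axes, zero at the start; "torque": the same for the moment, N m; "finger_gap": finger opening in m; "gripper_force": force on a finger pad.
Only numpy, scipy, OpenCV 4.12 (cv2) and the standard library are available. Lean on these libraries where they do the work, as an engineer would, in place of code of your own. Each camera call takes 0.05 s, during which the arm holds its last target. There are 200 camera calls.

## Working session

There is one attempt and no reset: what is moved stays moved. The work goes in short steps, Python scripts to look and compute and a tool call to move; the robot and the scene stay as the last step left them, time stands still between calls to the robot, and variables do not carry over. Pictures are saved under pics/ and viewed, at most 14 in all, crops included, and the job is handed in when it is done.

Besides the shell and the picture viewer there is one more tool, called after "Call:" as a command line: name --pt "numbers of a row" for each row, then --argument value for the rest. move_arm: Moves the arm, as the interface text tells. Shift numbers are shares of 8 cm and turn numbers shares of 90 degrees, none past 1 either way. Its arguments: {"type":"object","properties":{"increments":{"type":"array","items":{"type":"array","items":{"type":"number","minimum":-1,"maximum":1}}},"jaw":{"type":"number"},"force":{"type":"number"}},"required":["increments"]}

```bash
mkdir -p pics; cat > h.py <<'E'
from bench import env
import numpy as np, cv2
def img(n,save=None):
    d=env.get_image(n)
    if save: cv2.imwrite('pics/'+save,cv2.cvtColor(d['pixels'],cv2.COLOR_RGB2BGR))
    return d
def ray(d,u,v):
    K=d['intrinsics'];p=np.array([(u-K[0,2])/K[0,0],(v-K[1,2])/K[1,1]]);s=p.copy()
    for _ in range(20): s=p/(1+d['k1']*(s@s))
    T=d['T'];return T[:3,3],T[:3,:3]@np.array([s[0],s[1],1])
def onz(d,u,v,z):
    o,r=ray(d,u,v);return (o+r*(z-o[2])/r[2]).round(4)
def proj(d,P):
    T=d['T'];c=T[:3,:3].T@(np.array(P)-T[:3,3]);s=c[:2]/c[2];s=s*(1+d['k1']*(s@s));K=d['intrinsics']
    return np.array([s[0]*K[0,0]+K[0,2],s[1]*K[1,1]+K[1,2]]).round(1)
E
python3 - <<'E'
from h import *
for c in ('top','side'):
    d=img(c,c+'0.png'); print(c,d['T'].round(3).tolist(),d['intrinsics'].round(1).tolist(),d['k1'])
for n in ['cabinet','cover_left','cover_right','scrubber1','clothespin1','panel','key_blue','key_yellow','key_green','bowl','bucket_lid','detergent','cover_left_edge','cover_right_edge','bay_left','bay_right']:
    for c in ('top','side'):
        try: print(n,c,[(np.round(x['point'],3).tolist(),round(x['p'],2)) for x in env.find_in(c,n)])
        except Exception as e: print(n,c,e)
o=env.get_obs();print(o['clock'],o['ee_pos'],o['ee_rot'],o['force'],o['finger_gap'])
E
```

```text
top [[0.005, -0.984, 0.179, 0.29], [-1.0, -0.006, -0.006, -0.034], [0.007, -0.179, -0.984, 1.331], [0.0, 0.0, 0.0, 1.0]] [[542.0, 0.0, 279.8], [0.0, 542.0, 206.0], [0.0, 0.0, 1.0]] -0.04679617850302744
side [[0.752, -0.422, 0.507, 0.036], [-0.659, -0.476, 0.582, -0.56], [-0.005, -0.772, -0.635, 0.684], [0.0, 0.0, 0.0, 1.0]] [[394.1, 0.0, 276.1], [0.0, 394.1, 208.6], [0.0, 0.0, 1.0]] -0.06738642977142019
cabinet top [([0.638, 0.049, 0.02], 0.97)]
cabinet side [([0.627, 0.028, 0.069], 0.85)]
cover_left top [([0.618, 0.187, 0.149], 0.76)]
cover_left side [([0.614, 0.187, 0.136], 0.65)]
cover_right top [([0.644, -0.113, 0.184], 0.89), ([0.636, 0.047, 0.021], 0.55)]
cover_right side [([0.641, -0.12, 0.149], 0.58)]
scrubber1 top [([0.432, -0.109, 0.016], 0.63)]
scrubber1 side [([0.421, -0.131, 0.016], 0.78), ([0.646, -0.119, 0.148], 0.74)]
clothespin1 top [([0.418, 0.03, 0.016], 0.76), ([0.294, 0.175, 0.015], 0.75), ([0.41, 0.188, 0.018], 0.7), ([0.566, 0.383, 0.017], 0.63), ([0.335, 0.29, 0.016], 0.58), ([0.512, 0.266, 0.016], 0.51), ([0.643, -0.116, 0.186], 0.45)]
clothespin1 side [([0.5
[... 1158 characters left out ...]
)]
cover_left_edge top [([0.616, 0.184, 0.149], 0.93), ([0.463, -0.324, 0.033], 0.55)]
cover_left_edge side [([0.611, 0.183, 0.14], 0.63), ([0.631, 0.03, 0.069], 0.55), ([0.458, -0.268, 0.054], 0.45)]
cover_right_edge top [([0.646, -0.114, 0.182], 0.76), ([0.41, 0.19, 0.019], 0.72), ([0.567, 0.382, 0.017], 0.27)]
cover_right_edge side [([0.645, -0.121, 0.155], 0.83)]
bay_left top [([0.634, 0.047, 0.026], 0.9)]
bay_left side []
bay_right top [([0.639, 0.041, 0.026], 0.83)]
bay_right side [([0.624, 0.029, 0.069], 0.9), ([0.613, 0.181, 0.141], 0.43)]
1.7 [0.15135092 0.52875749 0.23873846] [ 4.36519778e-01  3.11111484e+00 -8.53950574e-06] [ 0.17815971  0.25905691 -0.07165511] 0.08790239324618751
```

```bash
python3 -c "
import cv2
for c in('top','side'):
    i=cv2.imread(f'pics/{c}0.png');cv2.imwrite(f'pics/{c}0b.png',cv2.resize(i,(800,600),interpolation=cv2.INTER_CUBIC))"
```

```text
(no output)
```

View pics/top0b.png

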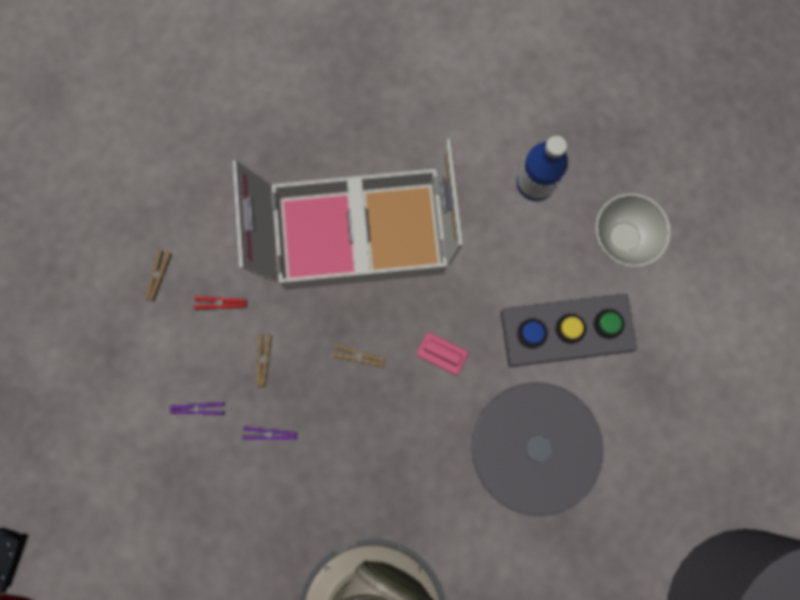

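View pics/side0b.png

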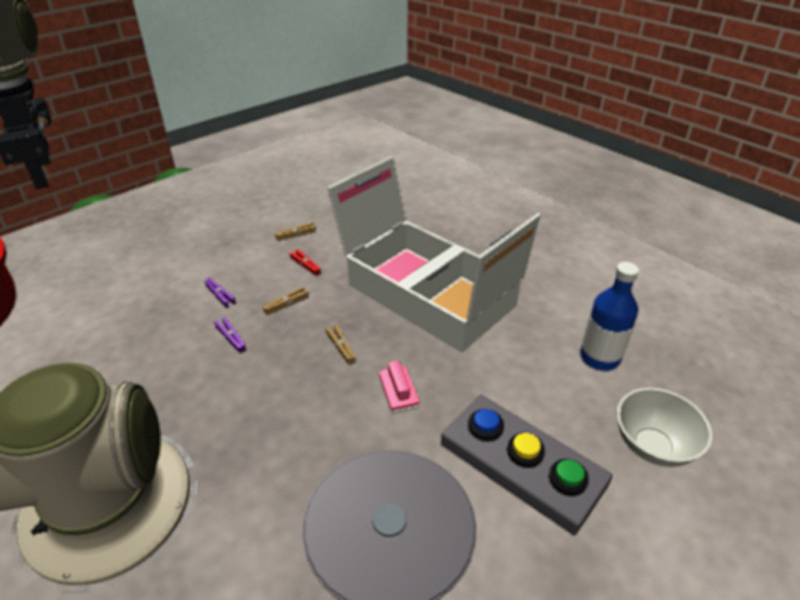

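The top view shows one scrubber (442,354), three wooden pins (158,275), (264,360), (358,356), with red and purple decoys. The cabinet is open, and the keys run blue, yellow, green from left to right. Next I measure the poses from colour masks.

```bash
cat >> h.py <<'E'
def blob(d,u,v,z,kind,R=45):
    px=d['pixels'];hsv=cv2.cvtColor(px,cv2.COLOR_RGB2HSV).astype(int);H,S,V=hsv[...,0],hsv[...,1],hsv[...,2]
    if kind=='pink': m=((H>160)|(H<3))&(S>110)&(V>90)
    if kind=='wood': m=(H>8)&(H<28)&(S>75)
    if kind=='blue': m=(H>100)&(H<130)&(S>150)&(V>60)
    if kind=='yellow': m=(H>20)&(H<35)&(S>120)
    if kind=='green': m=(H>45)&(H<85)&(S>110)
    k=np.zeros(m.shape,bool);u,v=int(u),int(v);k[max(0,v-R):v+R,max(0,u-R):u+R]=1;m=(m&k).astype(np.uint8)
    n,l,st,c=cv2.connectedComponentsWithStats(cv2.morphologyEx(m,cv2.MORPH_CLOSE,np.ones((3,3))))
    i=1+np.argmax(st[1:,4]);ys,xs=np.where(l==i)
    P=np.array([onz(d,a,b,z)[:2] for a,b in zip(xs,ys)])
    (cx,cy),(w,h),a=cv2.minAreaRect((P*1000).astype(np.float32))
    if w<h: a+=90;w,h=h,w
    return np.round([cx/1000,cy/1000]+list(P.mean(0)),4),round(w),round(h),round((a+90)%180-90,1),P
E
python3 - <<'E'
from h import *
d=img('top');s=.7
for n,u,v,z,k in [('p1',158,275,.016,'wood'),('p2',264,360,.016,'wood'),('p3',358,356,.016,'wood'),('scr',442,354,.018,'pink'),('scrtop',442,354,.042,'pink'),('blue',533,333,.05,'blue'),('yel',572,328,.05,'yellow'),('grn',610,323,.05,'green')]:
    print(n,*blob(d,u*s,v*s,z,k,25)[:4])
for n,u,v,k in [('pinkfl',320,235,'pink'),('tanfl',402,228,'wood')]:
    r=blob(d,u*s,v*s,.005,k,38);print(n,*r[:4])
    P=r[4];print(np.percentile(P,[0.3,99.7],axis=0).round(4).tolist())
    h=cv2.convexHull((P*1000).astype(np.float32));q=cv2.approxPolyDP(h,6,True)[:,0];print(q.round(0).tolist())
E
python3 -c "
import cv2
i=cv2.imread('pics/top0.png');cv2.imwrite('pics/cab.png',cv2.resize(i[90:210,150:340],(760,480),interpolation=cv2.INTER_CUBIC))"
```

```text
p1 [0.5612 0.3803 0.5623 0.3797] 86 21 -14.6
p2 [0.3915 0.1913 0.3916 0.1918] 36 15 2.0
p3 [0.4159 0.0043 0.4166 0.0045] 39 15 74.3
scr [ 0.4285 -0.114   0.4282 -0.1145] 76 42 63.5
scrtop [ 0.4259 -0.1125  0.4257 -0.113 ] 75 41 63.5
blue [ 0.4618 -0.2651  0.4615 -0.2651] 34 34 -1.2
yel [ 0.4688 -0.3307  0.4694 -0.3303] 38 38 44.2
grn [ 0.4782 -0.3957  0.478  -0.3957] 37 34 -2.4
pinkfl [0.6362 0.1025 0.6355 0.1027] 134 108 6.3
[[0.5674, 0.0449], [0.7068, 0.1606]]
[[707.0, 57.0], [696.0, 161.0], [566.0, 147.0], [577.0, 42.0]]
tanfl [ 0.6518 -0.0434  0.6512 -0.0436] 139 113 6.1
[[0.5798, -0.103], [0.7238, 0.0163]]
[[724.0, -90.0], [712.0, 16.0], [580.0, 2.0], [591.0, -105.0]]
```

View pics/cab.png

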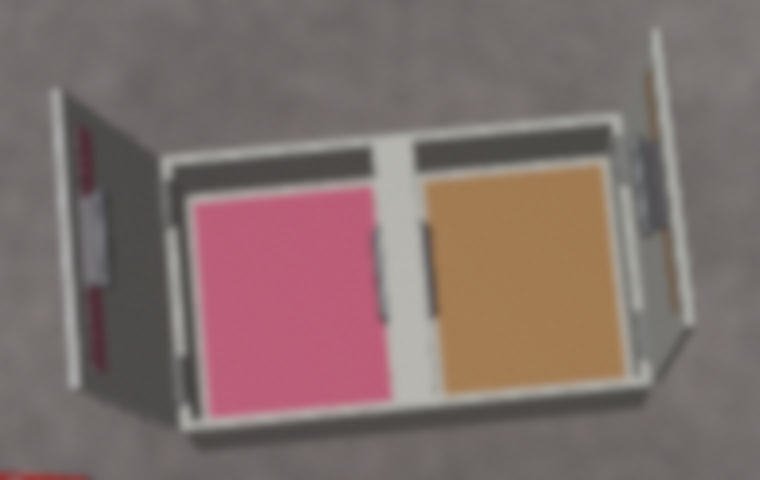

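The crop gives rim outer corners at about (165,155), (615,115), (650,382) and (183,430). The cabinet is yawed about 6°, and both covers lean outward.

```bash
cat >> h.py <<'E'
def pin(d,x,y,R=24,sat=25,z=.012):
    u,v=proj(d,[x,y,z]).astype(int);c=cv2.cvtColor(d['pixels'],cv2.COLOR_RGB2LAB)[v-R:v+R,u-R:u+R].astype(float)
    b=c[...,2]-np.median(c[...,2]);m=(b>8).astype(np.uint8);m=cv2.morphologyEx(m,cv2.MORPH_CLOSE,np.ones((5,5)))
    n,l,st,_=cv2.connectedComponentsWithStats(m);i=1+np.argmax(st[1:,4]);ys,xs=np.where(l==i)
    P=np.array([onz(d,a+u-R,e+v-R,z)[:2] for a,e in zip(xs,ys)])
    (cx,cy),(w,h),a=cv2.minAreaRect((P*1000).astype(np.float32))
    if w<h: a+=90;w,h=h,w
    return np.round([cx/1000,cy/1000],4),round(w),round(h),round((a+90)%180-90,1)
E
python3 - <<'E'
from h import *
d=img('top')
C=[onz(d,150+(u-1.5)/4,90+(v-1.5)/4,.07)[:2] for u,v in [(165,155),(615,115),(650,382),(183,430)]]
C=np.array(C);print(C, C.mean(0)); e=lambda a,b:(round(float(np.linalg.norm(C[a]-C[b])),3),round(float(np.degrees(np.arctan2(*(C[a]-C[b])[::-1]))),1))
print(e(0,1),e(3,2),e(0,3),e(1,2))
for p in [(.562,.381),(.413,.187),(.418,.027)]: print(*pin(d,*p))
E
```

```text
[[ 0.7101  0.175 ]
 [ 0.7375 -0.0985]
 [ 0.5709 -0.1189]
 [ 0.5399  0.1582]] [0.6396  0.02895]
(0.275, 95.7) (0.279, 96.4) (0.171, 5.6) (0.168, 7.0)
[0.5621 0.3824] 88 23 -14.6
[0.415  0.1912] 88 20 -2.7
[0.4235 0.0276] 88 21 76.4
```

Call:
move_arm --pt "0.45 -0.16 0 0 0 0" --pt "0.45 -0.16 0 0 0 0" --pt "0.45 -0.16 0 0 0 0" --pt "0.45 -0.16 0 0 0 0" --pt "0.45 -0.16 0 0 0 0" --pt "0.45 -0.16 0 0 0 0" --pt "0.45 -0.16 0 0 0 0" --pt "0.45 -0.16 0 0 0 0" --pt "0.45 -0.16 0 0 0 0" --pt "0.45 -0.16 0 0 0 0" --jaw 0.2 --force 20

```text
clock: 2.63
ee_pos: [0.513, 0.3998, 0.2388]
ee_rot: [-0.437, -3.111, -0.0]
force: [0.1, 0.2, 0.3]
finger_gap: 0.0527
gripper_force: 0.0
```

Call:
move_arm --pt "0.32 -0.12 0 0 0 0.015" --pt "0.32 -0.11 0 0 0 0" --pt "0 0 -0.4 0 0 0" --pt "0 0 -0.4 0 0 0" --pt "0 0 -0.4 0 0 0" --pt "0 0 -0.4 0 0 0" --pt "0 0 0 0 0 0"

```text
clock: 3.22
ee_pos: [0.5601, 0.381, 0.1041]
ee_rot: [-0.399, -3.106, 0.01]
force: [0.5, -0.7, -1.1]
finger_gap: 0.0528
gripper_force: 0.0
```

```bash
python3 - <<'E'
from h import *
o=env.get_obs();print(o['ee_pos'],o['ee_rot'])
d=img('wrist','w1.png');print(d['T'].round(3).tolist());print(env.find_in('wrist','clothespin1'));print(proj(d,[.562,.382,.016]),proj(d,[*o['ee_pos'][:2],.016]))
print(pin(d,.562,.382,R=110))
t=img('top');print(pin(t,.562,.382))
E
```

```text
[0.56005254 0.38104285 0.10408586] [-0.39892256 -3.106183    0.00959581]
[[0.252, 0.92, 0.299, 0.481], [0.968, -0.237, -0.086, 0.403], [-0.009, 0.311, -0.95, 0.25], [0.0, 0.0, 0.0, 1.0]]
[{'point': [0.5153, 0.2726, 0.0174], 'p': 0.87}, {'point': [0.4479, 0.202, 0.0098], 'p': 0.86}, {'point': [0.5605, 0.3847, 0.0197], 'p': 0.7}]
[287.2 219.7] [285.4 217.7]
(array([0.5639, 0.3821]), 93, 22, -14.3)
(array([0.5341, 0.3868]), 31, 10, -20.7)
```

View pics/w1.png

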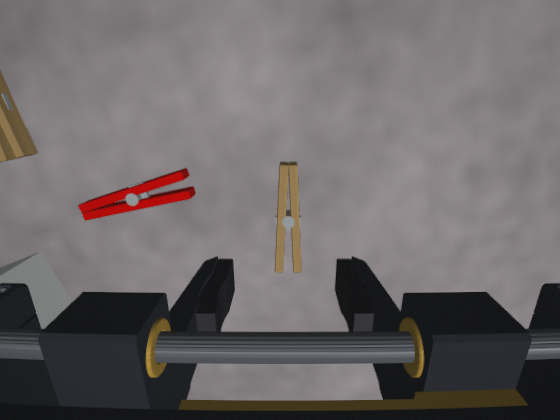

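The pin sits centred between the fingers at (288,220), so I descend.

Call:
move_arm --pt "0.02 0.01 -0.3 0 0 0" --pt "0 0 -0.3 0 0 0" --pt "0 0 -0.3 0 0 0" --pt "0 0 -0.2 0 0 0" --pt "0 0 0 0 0 0" --pt "0 0 0 0 0 0"

```text
clock: 3.87
ee_pos: [0.5651, 0.3836, 0.0248]
ee_rot: [0.399, 3.114, 0.002]
force: [0.0, -0.5, 0.7]
finger_gap: 0.0527
gripper_force: 0.0
```

Call:
move_arm --pt "0 0 -0.13 0 0 0" --pt "0 0 -0.11 0 0 0" --pt "0 0 0 0 0 0"

```text
clock: 4.12
ee_pos: [0.5637, 0.383, 0.0026]
ee_rot: [-0.4, -3.115, 0.001]
force: [-1.0, -0.7, 0.6]
finger_gap: 0.053
gripper_force: 0.0
```

Call:
move_arm --pt "0 0 0 0 0 0" --pt "0 0 0 0 0 0" --pt "0 0 0 0 0 0" --pt "0 0 0 0 0 0" --pt "0 0 0 0 0 0" --pt "0 0 0 0 0 0" --pt "0 0 0 0 0 0" --jaw -1

```text
clock: 4.7
ee_pos: [0.5642, 0.3832, 0.0038]
ee_rot: [0.4, 3.116, 0.0]
force: [-0.6, 0.1, 1.9]
finger_gap: 0.0196
gripper_force: 20.0
```

Call:
move_arm --pt "0 0 0.38 0 0 0" --pt "0 0 0.38 0 0 -0.077" --pt "0 0 0.38 0 0 -0.077" --pt "0 0 0.38 0 0 -0.077" --pt "0 0 0.38 0 0 -0.077" --pt "0 0 0.38 0 0 -0.077" --pt "0 0 0.38 0 0 -0.077" --pt "0 0 0.38 0 0 -0.077" --pt "0.12 -0.44 0 0 0 -0.077" --pt "0.12 -0.44 0 0 0 -0.077"

```text
clock: 5.53
ee_pos: [0.5833, 0.3134, 0.2488]
ee_rot: [1.957, 2.454, 0.006]
force: [0.7, 0.4, -1.2]
finger_gap: 0.0199
gripper_force: 20.0
```

Call:
move_arm --pt "0.128 -0.44 0 0 0 -0.077" --pt "0.128 -0.44 0 0 0 0" --pt "0.128 -0.44 0 0 0 0" --pt "0.128 -0.44 0 0 0 0" --pt "0.128 -0.44 0 0 0 0" --pt "0.128 -0.44 0 0 0 0" --pt "0.128 -0.44 0 0 0 0" --pt "0.128 -0.44 0 0 0 0" --pt "0.128 -0.44 0 0 0 0" --pt "0.128 -0.44 0 0 0 0"

```text
clock: 6.37
ee_pos: [0.6859, -0.041, 0.2467]
ee_rot: [-2.101, -2.336, 0.0]
force: [0.1, -0.3, 0.0]
finger_gap: 0.0196
gripper_force: 20.0
```

Call:
move_arm --pt "0 0 0 0 0 0" --pt "0 0 -0.4 0 0 0" --pt "0 0 -0.4 0 0 0" --pt "0 0 -0.4 0 0 0" --pt "0 0 0 0 0 0" --pt "0 0 0 0 0 0"

```text
clock: 6.87
ee_pos: [0.6853, -0.0388, 0.1502]
ee_rot: [-2.099, -2.334, 0.002]
force: [-0.1, 0.7, -0.3]
finger_gap: 0.0199
gripper_force: 20.0
```

Call:
move_arm --pt "0 0 -0.4 0 0 0" --pt "0 0 -0.4 0 0 0" --pt "0 0 -0.35 0 0 0" --pt "0 0 -0.3 0 0 0" --pt "0 0 0 0 0 0" --pt "0 0 0 0 0 0"

```text
clock: 7.37
ee_pos: [0.6867, -0.0393, 0.0366]
ee_rot: [2.099, 2.335, 0.001]
force: [0.1, 0.1, -0.0]
finger_gap: 0.0199
gripper_force: 20.0
```

Call:
move_arm --pt "0 0 0 0 0 0" --pt "0 0 0 0 0 0" --pt "0 0 0 0 0 0" --pt "0 0 0.4 0 0 0" --pt "0 0 0.4 0 0 0" --pt "0 0 0.4 0 0 0" --pt "0 0 0.4 0 0 0" --pt "0 0 0.4 0 0 0" --pt "0 0 0.4 0 0 0" --pt "0 0 0.3 0 0 0" --jaw -0.22

```text
clock: 8.2
ee_pos: [0.6858, -0.0392, 0.2554]
ee_rot: [2.098, 2.333, 0.004]
force: [-0.3, 0.2, 0.4]
finger_gap: 0.0346
gripper_force: 0.0
```

```bash
python3 - <<'E'
from h import *
d=img('top','t2.png');print(env.get_obs()['ee_pos'])
print([(np.round(x['point'],3).tolist(),round(x['p'],2)) for x in env.find_in('top','clothespin1')])
for p in [(.413,.187),(.418,.027)]: print(*pin(d,*p))
E
```

```text
[ 0.68678445 -0.03942868  0.26000425]
[([0.516, 0.26, 0.016], 0.54), ([0.631, 0.139, 0.074], 0.31)]Traceback (most recent call last):
  File "<stdin>", line 4, in <module>
  File "h.py", line 33, in pin
    n,l,st,_=cv2.connectedComponentsWithStats(m);i=1+np.argmax(st[1:,4]);ys,xs=np.where(l==i)
                                                     ~~~~~~~~~^^^^^^^^^^
    return _wrapfunc(a, 'argmax', axis=axis, out=out, **kwds)
    return bound(*args, **kwds)
ValueError: attempt to get argmax of an empty sequence
```

Call:
move_arm --pt "-0.3 0.26 0 0 0 0.079" --pt "-0.3 0.26 0 0 0 0.079" --pt "-0.3 0.26 0 0 0 0.079" --pt "-0.3 0.26 0 0 0 0.079" --pt "-0.3 0.26 0 0 0 0.079" --pt "-0.3 0.26 0 0 0 0.079" --pt "-0.3 0.26 0 0 0 0.079" --pt "-0.3 0.26 0 0 0 0.079" --pt "-0.3 0.26 0 0 0 0.079" --pt "-0.3 0.26 0 0 0 0.079" --jaw 0.2

```text
clock: 9.13
ee_pos: [0.444, 0.1695, 0.2506]
ee_rot: [-0.342, -3.123, 0.0]
force: [0.3, 0.8, -0.1]
finger_gap: 0.0529
gripper_force: 0.0
```

Call:
move_arm --pt "-0.39 0.28 0 0 0 0.055" --pt "0 0 0 0 0 0.055" --pt "0 0 -0.4 0 0 0" --pt "0 0 -0.4 0 0 0" --pt "0 0 -0.4 0 0 0" --pt "0 0 -0.4 0 0 0" --pt "0 0 0 0 0 0" --pt "0 0 0 0 0 0"

```text
clock: 9.8
ee_pos: [0.414, 0.191, 0.1226]
ee_rot: [-0.08, -3.138, 0.001]
force: [0.3, 0.1, -0.1]
finger_gap: 0.0528
gripper_force: 0.0
```

```bash
python3 - <<'E'
from h import *
o=env.get_obs();print(o['ee_pos'],o['ee_rot'])
d=img('wrist','w2.png');print([(np.round(x['point'],3).tolist(),round(x['p'],2)) for x in env.find_in('wrist','clothespin1')]);print(proj(d,[.415,.191,.016]))
print(pin(d,.415,.191,R=100))
s=img('side');print([(np.round(x['point'],3).tolist(),round(x['p'],2)) for x in env.find_in('side','clothespin1')])
E
```

```text
[0.41399686 0.19104147 0.12255394] [-8.00803426e-02 -3.13787653e+00  8.68443829e-04]
[([0.417, 0.191, 0.014], 0.98), ([0.419, 0.029, 0.017], 0.9), ([0.289, 0.177, 0.017], 0.87), ([0.508, 0.237, 0.012], 0.74), ([0.335, 0.294, 0.017], 0.69), ([0.545, 0.138, 0.054], 0.6)]
[284.8 210.9]
(array([0.4167, 0.1915]), 92, 22, -2.9)
[([0.412, 0.184, 0.014], 0.82), ([0.335, 0.287, 0.015], 0.73), ([0.68, -0.016, 0.02], 0.63), ([0.505, 0.264, 0.013], 0.63), ([0.42, -0.131, 0.018], 0.61), ([0.418, 0.024, 0.014], 0.56), ([0.466, -0.333, 0.048], 0.55)]
```

Call:
move_arm --pt "0.03 0 -0.35 0 0 0" --pt "0 0 -0.35 0 0 0" --pt "0 0 -0.3 0 0 0" --pt "0 0 -0.25 0 0 0" --pt "0 0 -0.15 0 0 0" --pt "0 0 -0.07 0 0 0" --pt "0 0 0 0 0 0" --pt "0 0 0 0 0 0"

```text
clock: 10.67
ee_pos: [0.4176, 0.1913, 0.0061]
ee_rot: [0.08, 3.139, 0.0]
force: [-1.5, -0.5, 0.2]
finger_gap: 0.0527
gripper_force: 0.0
```

Call:
move_arm --pt "0 0 0 0 0 0" --pt "0 0 0 0 0 0" --pt "0 0 0 0 0 0" --pt "0 0 0 0 0 0" --pt "0 0 0 0 0 0" --pt "0 0 0 0 0 0" --pt "0 0 0 0 0 0" --jaw -1

```text
clock: 11.25
ee_pos: [0.4171, 0.1912, 0.0053]
ee_rot: [0.08, 3.14, 0.0]
force: [-1.4, 0.0, 4.1]
finger_gap: 0.0198
gripper_force: 20.0
```

Call:
move_arm --pt "0 0 0.38 0 0 0" --pt "0 0 0.38 0 0 -0.078" --pt "0 0 0.38 0 0 -0.078" --pt "0 0 0.38 0 0 -0.078" --pt "0 0 0.38 0 0 -0.078" --pt "0 0 0.38 0 0 -0.078" --pt "0 0 0.38 0 0 -0.078" --pt "0 0 0.38 0 0 -0.078" --pt "0.29 -0.29 0 0 0 -0.078" --pt "0.29 -0.29 0 0 0 -0.078"

```text
clock: 12.08
ee_pos: [0.4637, 0.1449, 0.2503]
ee_rot: [1.716, 2.628, 0.004]
force: [0.8, 0.6, -1.0]
finger_gap: 0.0197
gripper_force: 20.0
```

Call:
move_arm --pt "0.29 -0.29 0 0 0 -0.078" --pt "0.29 -0.29 0 0 0 -0.078" --pt "0.29 -0.29 0 0 0 -0.042" --pt "0.29 -0.29 0 0 0 0" --pt "0.29 -0.29 0 0 0 0" --pt "0.29 -0.29 0 0 0 0" --pt "0.29 -0.3 0 0 0 0" --pt "0.28 -0.32 0 0 0 0" --pt "0 0 0 0 0 0" --pt "0 0 -0.2 0 0 0"

```text
clock: 12.92
ee_pos: [0.6496, -0.0457, 0.2336]
ee_rot: [2.101, 2.331, 0.003]
force: [-0.2, 1.0, -0.2]
finger_gap: 0.0196
gripper_force: 20.0
```

Call:
move_arm --pt "0 0 -0.4 0 0 0" --pt "0 0 -0.4 0 0 0" --pt "0 0 -0.4 0 0 0" --pt "0 0 -0.4 0 0 0" --pt "0 0 -0.4 0 0 0" --pt "0 0 0 0 0 0" --pt "0 0 0 0 0 0"

```text
clock: 13.5
ee_pos: [0.6475, -0.0437, 0.0717]
ee_rot: [-2.099, -2.334, 0.002]
force: [0.1, -0.2, -0.8]
finger_gap: 0.0197
gripper_force: 20.0
```

Call:
move_arm --pt "0 0 -0.25 0 0 0" --pt "0 0 -0.2 0 0 0" --pt "0 0 0 0 0 0" --pt "0 0 0 0 0 0"

```text
clock: 13.83
ee_pos: [0.6489, -0.0441, 0.0383]
ee_rot: [2.099, 2.335, 0.001]
force: [0.5, 0.1, 0.2]
finger_gap: 0.0197
gripper_force: 20.0
```

Call:
move_arm --pt "0 0 0 0 0 0" --pt "0 0 0 0 0 0" --pt "0 0 0 0 0 0" --pt "0 0 0.4 0 0 0" --pt "0 0 0.4 0 0 0" --pt "0 0 0.4 0 0 0" --pt "0 0 0.4 0 0 0" --pt "-0.4 0.1 0.2 0 0 0" --pt "-0.4 0.1 0 0 0 -0.073" --pt "-0.4 0.1 0 0 0 -0.073" --jaw -0.22

```text
clock: 14.67
ee_pos: [0.5513, -0.0199, 0.182]
ee_rot: [2.357, 2.072, 0.003]
force: [0.3, 0.3, -0.7]
finger_gap: 0.0344
gripper_force: 0.0
```

Call:
move_arm --pt "-0.4 0.15 0 0 0 -0.073" --pt "-0.4 0.15 0 0 0 0" --pt "-0.4 0.15 0 0 0 0" --pt "-0.4 0.15 -0.2 0 0 0" --pt "0 0 -0.3 0 0 0" --pt "0 0 0 0 0 0" --pt "0 0 0 0 0 0" --jaw 0.2

```text
clock: 15.25
ee_pos: [0.4245, 0.0278, 0.1409]
ee_rot: [2.469, 1.942, 0.0]
force: [0.3, -0.3, -0.1]
finger_gap: 0.053
gripper_force: 0.0
```

```bash
python3 - <<'E'
from h import *
o=env.get_obs();print(o['ee_pos'],o['ee_rot'])
d=img('wrist','w3.png');print([(np.round(x['point'],3).tolist(),round(x['p'],2)) for x in env.find_in('wrist','clothespin1')])
print(pin(d,.42,.028,R=90))
print([(np.round(x['point'],3).tolist(),round(x['p'],2)) for x in env.find_in('wrist','scrubber1')])
s=img('side');print([(np.round(x['point'],3).tolist(),round(x['p'],2)) for x in env.find_in('side','clothespin1')])
E
```

```text
[0.42454978 0.02783547 0.14094522] [2.46937590e+00 1.94206265e+00 7.85520784e-05]
[([0.293, 0.179, 0.018], 0.71), ([0.424, 0.03, 0.016], 0.65), ([0.647, -0.05, 0.02], 0.6), ([0.457, -0.227, 0.007], 0.44)]
(array([0.4252, 0.027 ]), 92, 22, 76.5)
[([0.432, -0.085, 0.02], 0.65), ([0.46, -0.224, 0.01], 0.38)]
[([0.423, 0.021, 0.015], 0.69), ([0.467, -0.333, 0.049], 0.69), ([0.285, 0.168, 0.014], 0.49), ([0.332, 0.288, 0.014], 0.46), ([0.678, -0.014, 0.018], 0.44), ([0.643, -0.034, 0.018], 0.43)]
```

Aligned. I descend to z ≈ 0.005 and grasp.

Call:
move_arm --pt "0 0 -0.4 0 0 0" --pt "0 0 -0.4 0 0 0" --pt "0 0 -0.35 0 0 0" --pt "0 0 -0.3 0 0 0" --pt "0 0 -0.15 0 0 0" --pt "0 0 -0.09 0 0 0" --pt "0 0 0 0 0 0" --pt "0 0 0 0 0 0"

```text
clock: 16.17
ee_pos: [0.4247, 0.0278, 0.0056]
ee_rot: [2.469, 1.942, 0.001]
force: [0.4, -0.1, 0.2]
finger_gap: 0.0529
gripper_force: 0.0
```

Call:
move_arm --pt "0 0 0 0 0 0" --pt "0 0 0 0 0 0" --pt "0 0 0 0 0 0" --pt "0 0 0 0 0 0" --pt "0 0 0 0 0 0" --pt "0 0 0 0 0 0" --pt "0 0 0 0 0 0" --jaw -1

```text
clock: 16.75
ee_pos: [0.4243, 0.0279, 0.0054]
ee_rot: [2.469, 1.942, 0.0]
force: [-0.8, -0.4, 5.4]
finger_gap: 0.0201
gripper_force: 20.0
```

Call:
move_arm --pt "0 0 0.38 0 0 0" --pt "0 0 0.38 0 0 0.055" --pt "0 0 0.38 0 0 0.055" --pt "0 0 0.38 0 0 0.055" --pt "0 0 0.38 0 0 0.055" --pt "0.4 -0.16 0.2 0 0 0" --pt "0.4 -0.16 0 0 0 0" --pt "0.4 -0.16 0 0 0 0" --pt "0.4 -0.16 0 0 0 0" --pt "0.4 -0.16 0 0 0 0"

```text
clock: 17.58
ee_pos: [0.5853, -0.0366, 0.1729]
ee_rot: [-2.098, -2.337, 0.0]
force: [0.0, 0.4, 0.3]
finger_gap: 0.0197
gripper_force: 20.0
```

Call:
move_arm --pt "0.3 -0.15 0 0 0 0" --pt "0 0 -0.3 0 0 0" --pt "0 0 -0.4 0 0 0" --pt "0 0 -0.4 0 0 0" --pt "0 0 -0.3 0 0 0" --pt "0 0 -0.2 0 0 0" --pt "0 0 0 0 0 0" --pt "0 0 0 0 0 0"

```text
clock: 18.25
ee_pos: [0.6079, -0.048, 0.0448]
ee_rot: [-2.098, -2.337, 0.001]
force: [-0.7, -0.5, 0.9]
finger_gap: 0.0199
gripper_force: 20.0
```

Call:
move_arm --pt "0 0 -0.1 0 0 0" --pt "0 0 0 0 0 0" --pt "0 0 0 0 0 0"

```text
clock: 18.5
ee_pos: [0.6083, -0.0481, 0.0377]
ee_rot: [2.098, 2.337, 0.001]
force: [-0.4, 0.3, -0.1]
finger_gap: 0.0201
gripper_force: 20.0
```

Call:
move_arm --pt "0 0 0 0 0 0" --pt "0 0 0 0 0 0" --pt "0 0 0 0 0 0" --pt "0 0 0.4 0 0 0" --pt "0 0 0.4 0 0 0" --pt "0 0 0.4 0 0 0" --pt "0 0 0.4 0 0 0" --pt "-0.38 -0.14 0 0 0 -0.075" --pt "-0.38 -0.14 0 0 0 -0.075" --pt "-0.38 -0.14 0 0 0 -0.075" --jaw -0.22

```text
clock: 19.33
ee_pos: [0.5159, -0.0817, 0.1657]
ee_rot: [2.481, 1.925, 0.001]
force: [-0.5, 0.3, 0.0]
finger_gap: 0.0345
gripper_force: 0.0
```

Call:
move_arm --pt "-0.38 -0.14 0 0 0 -0.075" --pt "-0.38 -0.14 0 0 0 -0.063" --pt "-0.37 -0.13 0 0 0 0" --pt "0 0 0 0 0 0" --pt "0 0 0 0 0 0" --jaw 0.2

```text
clock: 19.75
ee_pos: [0.4261, -0.1149, 0.1658]
ee_rot: [2.672, 1.65, 0.001]
force: [0.9, 0.4, 0.6]
finger_gap: 0.0528
gripper_force: 0.0
```

```bash
python3 - <<'E'
from h import *
o=env.get_obs();print(o['ee_pos'],o['ee_rot'])
d=img('wrist','w4.png')
print([(np.round(x['point'],3).tolist(),round(x['p'],2)) for x in env.find_in('wrist','scrubber1')])
u,v=proj(d,[.428,-.114,.02]);print(u,v);print(*blob(d,u,v,.018,'pink',110)[:4])
s=img('side');print([(np.round(x['point'],3).tolist(),round(x['p'],2)) for x in env.find_in('side','clothespin1')])
E
```

```text
[ 0.42605866 -0.11487102  0.16577078] [2.67211389e+00 1.65019824e+00 1.00462746e-03]
[([0.43, -0.104, 0.019], 0.86)]
284.8 195.1
[ 0.4303 -0.1153  0.4314 -0.1132] 81 45 63.9
[([0.507, 0.264, 0.014], 0.76), ([0.64, -0.036, 0.018], 0.61), ([0.284, 0.169, 0.014], 0.58), ([0.677, -0.014, 0.018], 0.48), ([0.477, -0.4, 0.051], 0.41), ([0.466, -0.331, 0.051], 0.32)]
```

View pics/w4.png

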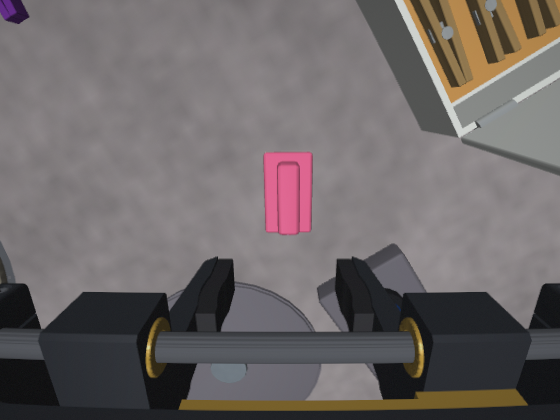

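Call:
move_arm --pt "0.04 0 -0.4 0 0 0" --pt "0 0 -0.4 0 0 0" --pt "0 0 -0.4 0 0 0" --pt "0 0 -0.35 0 0 0" --pt "0 0 -0.2 0 0 0" --pt "0 0 0 0 0 0" --pt "0 0 0 0 0 0"

```text
clock: 20.53
ee_pos: [0.4302, -0.1142, 0.0248]
ee_rot: [-2.67, -1.654, 0.001]
force: [-0.6, -0.1, -0.4]
finger_gap: 0.0527
gripper_force: 0.0
```

Call:
move_arm --pt "0 0 0 0 0 0" --pt "0 0 0 0 0 0" --pt "0 0 0 0 0 0" --pt "0 0 0 0 0 0" --pt "0 0 0 0 0 0" --pt "0 0 0 0 0 0" --pt "0 0 0 0 0 0" --jaw -1 --force 25

```text
clock: 21.12
ee_pos: [0.4299, -0.1146, 0.0256]
ee_rot: [2.671, 1.653, 0.001]
force: [-1.3, 0.6, 6.0]
finger_gap: 0.0196
gripper_force: 25.0
```

Call:
move_arm --pt "0 0 0.35 0 0 0" --pt "0 0 0.4 0 0 0" --pt "0 0 0.4 0 0 0.06" --pt "0 0 0.4 0 0 0.06" --pt "0 0 0.4 0 0 0.06" --pt "0.3 0.32 0.1 0 0 0.06" --pt "0.3 0.32 0 0 0 0.06" --pt "0.3 0.32 0 0 0 0.06" --pt "0.3 0.32 0 0 0 0" --pt "0.3 0.32 0 0 0 0"

```text
clock: 21.95
ee_pos: [0.5504, 0.0151, 0.1891]
ee_rot: [-2.104, -2.333, 0.0]
force: [0.6, -0.3, -1.4]
finger_gap: 0.0198
gripper_force: 25.0
```

Call:
move_arm --pt "0.3 0.32 0 0 0 0" --pt "0.3 0.32 0 0 0 0" --pt "0.3 0.32 0 0 0 0" --pt "0.13 0.15 0 0 0 0" --pt "0 0 -0.3 0 0 0" --pt "0 0 -0.4 0 0 0" --pt "0 0 -0.4 0 0 0" --pt "0 0 -0.3 0 0 0" --pt "0 0 0 0 0 0" --pt "0 0 0 0 0 0"

```text
clock: 22.78
ee_pos: [0.6318, 0.1023, 0.0766]
ee_rot: [-2.103, -2.331, 0.002]
force: [1.3, 0.0, 0.2]
finger_gap: 0.0199
gripper_force: 25.0
```

Call:
move_arm --pt "0 0 -0.2 0 0 0" --pt "0 0 -0.2 0 0 0" --pt "0 0 -0.12 0 0 0" --pt "0 0 0 0 0 0" --pt "0 0 0 0 0 0"

```text
clock: 23.2
ee_pos: [0.6327, 0.1023, 0.0367]
ee_rot: [2.104, 2.332, 0.001]
force: [-0.8, 0.2, -0.1]
finger_gap: 0.0199
gripper_force: 25.0
```

Call:
move_arm --pt "0 0 0 0 0 0" --pt "0 0 0 0 0 0" --pt "0 0 0 0 0 0" --pt "0 0 0 0 0 0" --pt "0 0 0.3 0 0 0" --pt "0 0 0.4 0 0 0" --pt "0 0 0.4 0 0 0" --pt "0 0 0.4 0 0 0" --pt "0 0 0.4 0 0 0" --pt "0 0 0.4 0 0 0" --jaw 0

```text
clock: 24.03
ee_pos: [0.6318, 0.1024, 0.2216]
ee_rot: [2.104, 2.333, 0.0]
force: [0.9, -0.4, 0.2]
finger_gap: 0.0441
gripper_force: 0.0
```

Call:
move_arm --pt "0 0 0.3 0 0 0" --pt "0 0 0.35 0 0 0" --pt "-0.04 0.44 0 0 0 0" --pt "-0.05 0.44 0 0 0 0" --pt "-0.05 0.44 0 0 0 0" --pt "-0.05 0.44 0 0 0 0" --pt "0 0 -0.4 0 0 0" --pt "0 0 -0.4 0 0 0" --pt "0 0 -0.4 0 0 0" --pt "0 0 0 0 0 0" --jaw -1

```text
clock: 24.87
ee_pos: [0.6144, 0.2429, 0.1694]
ee_rot: [-2.099, -2.328, 0.014]
force: [-0.6, -0.5, -0.1]
finger_gap: 0.0005
gripper_force: 0.0
```

```bash
python3 - <<'E'
from h import *
o=env.get_obs();print(o['ee_pos'],o['ee_rot'])
d=img('top','t3.png')
cv2.imwrite('pics/t3c.png',cv2.resize(cv2.cvtColor(d['pixels'],cv2.COLOR_RGB2BGR)[90:220,130:340],(756,468),interpolation=cv2.INTER_CUBIC))
E
```

```text
[0.61438653 0.24287326 0.16937067] [-2.09928106 -2.32821887  0.01421011]
```

View pics/t3c.png

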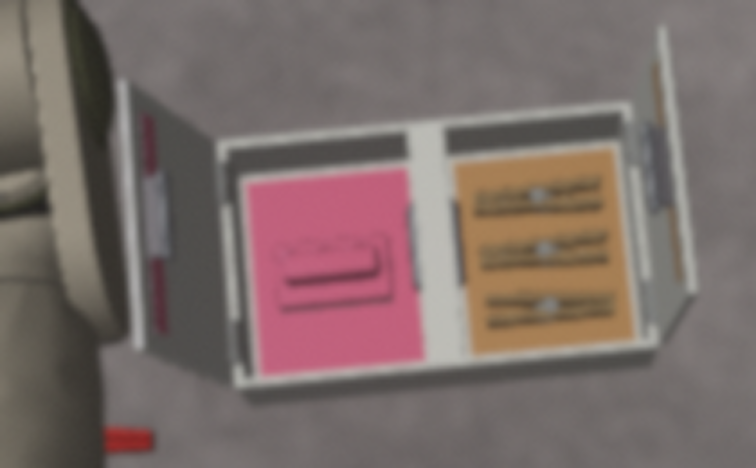

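The scrubber lies in the pink bay at (335,270) and the three pins in the tan bay at (540,195), (545,250) and (550,305). I sweep the left cover shut.

Call:
move_arm --pt "0.03 -0.29 0 0 0 0" --pt "0.03 -0.29 0 0 0 0" --pt "0.03 -0.29 0 0 0 0" --pt "0.03 -0.29 0 0 0 0" --pt "0.03 -0.28 0 0 0 0" --pt "0.02 -0.23 -0.14 0 0 0" --pt "0.02 -0.23 -0.14 0 0 0" --pt "0.02 -0.14 -0.2 0 0 0" --pt "0.02 -0.13 -0.2 0 0 0" --pt "0 0 0 0 0 0"

```text
clock: 25.75
ee_pos: [0.6356, 0.0675, 0.121]
ee_rot: [-2.107, -2.33, 0.001]
force: [-0.5, -0.7, -0.6]
finger_gap: 0.0005
gripper_force: 0.0
```

```bash
python3 - <<'E'
from h import *
o=env.get_obs();print(o['ee_pos'],o['force'])
d=img('side','s4.png')
E
```

```text
[0.63564829 0.06750384 0.12103548] [-0.49572326 -0.73462042 -0.5869552 ]
```

View pics/s4.png

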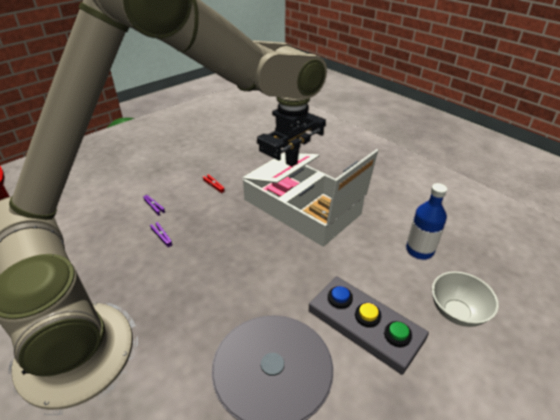

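The left cover is nearly down under the fingertip. I continue and press.

Call:
move_arm --pt "0 -0.09 -0.2 0 0 0" --pt "0 -0.09 -0.15 0 0 0" --pt "0 0 -0.1 0 0 0" --pt "0 0 -0.05 0 0 0" --pt "0 0 0 0 0 0"

```text
clock: 26.22
ee_pos: [0.6363, 0.0555, 0.0828]
ee_rot: [2.103, 2.331, 0.002]
force: [0.5, 0.1, 0.4]
finger_gap: 0.0002
gripper_force: 0.0
```

Call:
move_arm --pt "0 0 -0.04 0 0 0" --pt "0 0 -0.04 0 0 0" --pt "0 0 0 0 0 0"

```text
clock: 26.47
ee_pos: [0.6361, 0.0557, 0.0762]
ee_rot: [2.102, 2.332, 0.003]
force: [-0.5, -0.3, 5.6]
finger_gap: 0.0002
gripper_force: 2.9
```

Call:
move_arm --pt "0 0 -0.03 0 0 0" --pt "0 0 -0.03 0 0 0" --pt "0 0 0 0 0 0"

```text
clock: 26.72
ee_pos: [0.6363, 0.0557, 0.0756]
ee_rot: [2.1, 2.33, 0.005]
force: [-12.6, -0.1, 33.3]
finger_gap: 0.0002
gripper_force: 17.7
```

Call:
move_arm --pt "0 0 -0.03 0 0 0" --pt "0 0 -0.02 0 0 0" --pt "0 0 0 0 0 0"

```text
clock: 26.97
ee_pos: [0.6366, 0.0557, 0.075]
ee_rot: [2.098, 2.329, 0.008]
force: [-22.4, -0.0, 58.7]
finger_gap: 0.0005
gripper_force: 29.5
```

Call:
move_arm --pt "0 0 0.2 0 0 0" --pt "0 0 0.38 0 0 0" --pt "0 0 0.38 0 0 0" --pt "0 0 0.38 0 0 0" --pt "0 0 0.38 0 0 0" --pt "0 0 0.38 0 0 0" --pt "0 0 0.38 0 0 0" --pt "0 0 0 0 0 0"

```text
clock: 27.63
ee_pos: [0.6367, 0.0557, 0.2712]
ee_rot: [2.098, 2.327, 0.011]
force: [1.7, 0.2, 0.7]
finger_gap: 0.0002
gripper_force: 0.0
```

Call:
move_arm --pt "0.05 -0.44 0 0 0 0" --pt "0.05 -0.44 0 0 0 0" --pt "0.05 -0.44 0 0 0 0" --pt "0.05 -0.44 0 0 0 0" --pt "0.05 -0.44 0 0 0 0" --pt "0.05 -0.44 0 0 0 0" --pt "0.02 -0.26 0 0 0 0" --pt "0 0 0 0 0 0"

```text
clock: 28.3
ee_pos: [0.6608, -0.1808, 0.263]
ee_rot: [-2.108, -2.328, 0.001]
force: [0.5, -0.5, 0.2]
finger_gap: 0.0007
gripper_force: 0.0
```

```bash
python3 - <<'E'
from h import *
o=env.get_obs();print(o['ee_pos'],o['force'])
d=img('side','s5.png');i=cv2.cvtColor(d['pixels'],cv2.COLOR_RGB2BGR)
cv2.imwrite('pics/s5c.png',cv2.resize(i[90:270,200:440],(800,600),interpolation=cv2.INTER_CUBIC))
E
```

```text
[ 0.66079059 -0.1808459   0.26296646] [ 0.50183672 -0.51304673  0.15585671]
```

View pics/s5c.png

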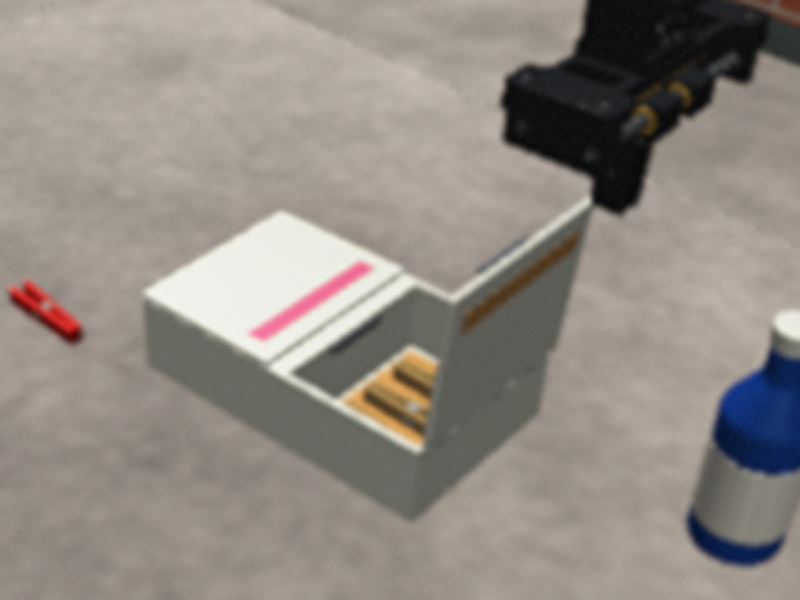

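The left cover lies flat, with its stripe at (310,300). Now the right one.

Call:
move_arm --pt "0 0 -0.4 0 0 0" --pt "0 0 -0.4 0 0 0" --pt "0 0 -0.38 0 0 0" --pt "0 0 0 0 0 0" --pt "0 0 0 0 0 0"

```text
clock: 28.77
ee_pos: [0.6608, -0.1753, 0.1696]
ee_rot: [-2.101, -2.332, 0.001]
force: [-0.4, -0.6, 1.1]
finger_gap: 0.0006
gripper_force: 0.0
```

Call:
move_arm --pt "-0.03 0.28 0 0 0 0" --pt "-0.03 0.28 0 0 0 0" --pt "-0.03 0.28 0 0 0 0" --pt "-0.03 0.28 0 0 0 0" --pt "-0.03 0.28 0 0 0 0" --pt "-0.02 0.23 -0.14 0 0 0" --pt "-0.02 0.23 -0.14 0 0 0" --pt "-0.02 0.14 -0.2 0 0 0" --pt "-0.02 0.13 -0.2 0 0 0" --pt "0 0 0 0 0 0"

```text
clock: 29.6
ee_pos: [0.6422, -0.0039, 0.1156]
ee_rot: [-2.1, -2.335, 0.0]
force: [0.2, 0.7, -0.4]
finger_gap: 0.0007
gripper_force: 0.0
```

Call:
move_arm --pt "0 0.09 -0.2 0 0 0" --pt "0 0.09 -0.15 0 0 0" --pt "0 0 -0.1 0 0 0" --pt "0 0 -0.05 0 0 0" --pt "0 0 0 0 0 0"

```text
clock: 30.02
ee_pos: [0.6431, 0.0076, 0.0765]
ee_rot: [2.104, 2.332, 0.001]
force: [-1.2, 0.2, 0.2]
finger_gap: 0.0004
gripper_force: 0.0
```

Call:
move_arm --pt "0 0 -0.04 0 0 0" --pt "0 0 -0.03 0 0 0" --pt "0 0 0 0 0 0"

```text
clock: 30.27
ee_pos: [0.6435, 0.0076, 0.0757]
ee_rot: [2.101, 2.329, 0.004]
force: [-11.8, 3.0, 29.1]
finger_gap: 0.0004
gripper_force: 14.7
```

Call:
move_arm --pt "0 0 0.2 0 0 0" --pt "0 0 0.4 0 0 0" --pt "0 0 0.4 0 0 0" --pt "0 0 0.4 0 0 0" --pt "0 0 0.2 0 0 0" --pt "-0.25 -0.38 0 0 0 0" --pt "-0.25 -0.38 0 0 0 0" --pt "-0.25 -0.38 0 0 0 0" --pt "-0.25 -0.38 0 0 0 0" --pt "-0.25 -0.38 0 0 0 0"

```text
clock: 31.1
ee_pos: [0.5416, -0.1457, 0.1992]
ee_rot: [2.103, 2.331, 0.001]
force: [1.2, -0.5, -0.1]
finger_gap: 0.0004
gripper_force: 0.0
```

Call:
move_arm --pt "-0.25 -0.38 0 0 0 0" --pt "-0.25 -0.38 0 0 0 0" --pt "-0.25 -0.38 0 0 0 0" --pt "-0.25 -0.36 0 0 0 0" --pt "0 0 0 0 0 0" --pt "0 0 0 0 0 0"

```text
clock: 31.6
ee_pos: [0.4619, -0.2657, 0.199]
ee_rot: [2.107, 2.328, 0.0]
force: [0.9, -0.2, 0.1]
finger_gap: 0.0005
gripper_force: 0.0
```

```bash
python3 - <<'E'
from h import *
o=env.get_obs();print(o['ee_pos'],o['force'])
for c in ('wrist','top','side'):
    d=img(c,c+'6.png')
    for k,p in (('blue',(.463,-.265)),('yellow',(.47,-.331)),('green',(.478,-.397))):
        u,v=proj(d,[*p,.05])
        try: print(c,k,(u,v),*[blob(d,u,v,z,k,{'wrist':80}.get(c,20))[:3] for z in (.05,)],[(np.round(x['point'],3).tolist(),round(x['p'],2)) for x in env.find_in(c,'key_'+k)][:1])
        except Exception as e: print(c,k,'none')
a=cv2.imread('pics/top6.png')[90:220,130:340];b=cv2.imread('pics/side6.png')[90:300,200:480]
cv2.imwrite('pics/c6.png',np.hstack([cv2.resize(a,(400,300),interpolation=cv2.INTER_CUBIC),cv2.resize(b,(400,300),interpolation=cv2.INTER_CUBIC)]))
E
```

```text
[ 0.46186555 -0.26570739  0.19900697] [ 0.88214555 -0.24082468  0.09811899]
wrist blue (np.float64(284.9), np.float64(194.8)) (array([ 0.463 , -0.2651,  0.4631, -0.2647]), 37, 35) []
wrist yellow (np.float64(285.2), np.float64(257.1)) (array([ 0.4706, -0.326 ,  0.4708, -0.324 ]), 34, 33) [([0.472, -0.325, 0.053], 0.83)]
wrist green (np.float64(286.4), np.float64(311.5)) (array([ 0.4756, -0.3944,  0.4757, -0.3945]), 39, 1) []
top blue none
top yellow none
top green none
side blue (np.float64(340.1), np.float64(292.3)) (array([ 0.4595, -0.2687,  0.4598, -0.2681]), 38, 37) [([0.458, -0.268, 0.052], 0.56)]
side yellow (np.float64(368.0), np.float64(310.6)) (array([ 0.4684, -0.3334,  0.4684, -0.3333]), 42, 39) [([0.473, -0.331, 0.048], 0.49)]
side green (np.float64(398.6), np.float64(330.0)) (array([ 0.4771, -0.3986,  0.4768, -0.3982]), 39, 38) [([0.476, -0.402, 0.05], 0.61)]
```

View pics/c6.png

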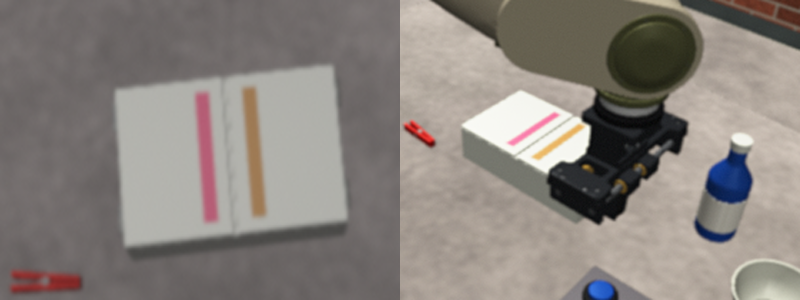

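View pics/wrist6.png

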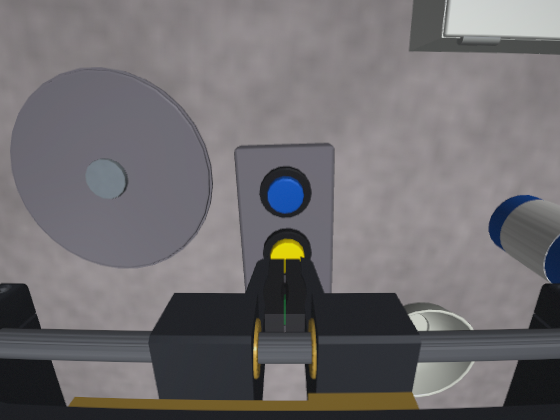

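Both covers lie flat and shut, and the blue key is at (285,195), in line with the tool. I descend on blue.

Call:
move_arm --pt "0 0 -0.4 0 0 0" --pt "0 0 -0.4 0 0 0" --pt "0 0 -0.4 0 0 0" --pt "0 0 -0.3 0 0 0" --pt "0 0 -0.2 0 0 0" --pt "0 0 0 0 0 0" --pt "0 0 0 0 0 0"

```text
clock: 32.63
ee_pos: [0.4627, -0.2639, 0.0619]
ee_rot: [-2.103, -2.332, -0.0]
force: [1.9, -0.7, 0.3]
finger_gap: 0.0005
gripper_force: 0.0
```

Call:
move_arm --pt "0 0 -0.05 0 0 0" --pt "0 0 -0.05 0 0 0" --pt "0 0 0 0 0 0"

```text
clock: 32.88
ee_pos: [0.4627, -0.2641, 0.0542]
ee_rot: [2.104, 2.332, 0.0]
force: [-0.3, -0.0, 0.3]
finger_gap: 0.0002
gripper_force: 0.0
```

Call:
move_arm --pt "0 0 -0.04 0 0 0" --pt "0 0 0 0 0 0" --pt "0 0 0 0 0 0"

```text
clock: 33.13
ee_pos: [0.4628, -0.2643, 0.0511]
ee_rot: [2.104, 2.332, 0.0]
force: [0.1, -0.4, 3.1]
finger_gap: 0.0005
gripper_force: 1.0
```

Call:
move_arm --pt "0 0 -0.04 0 0 0" --pt "0 0 0 0 0 0" --pt "0 0 0 0 0 0"

```text
clock: 33.38
ee_pos: [0.4628, -0.2643, 0.0477]
ee_rot: [2.104, 2.332, 0.0]
force: [1.6, 0.4, 5.2]
finger_gap: 0.0004
gripper_force: 2.0
```

Call:
move_arm --pt "0 0 -0.03 0 0 0" --pt "0 0 0 0 0 0" --pt "0 0 0 0 0 0" --pt "0 0 0 0 0 0"

```text
clock: 33.72
ee_pos: [0.4629, -0.2643, 0.0463]
ee_rot: [2.103, 2.332, -0.0]
force: [-2.0, 1.4, 13.7]
finger_gap: 0.0003
gripper_force: 7.4
```

Blue bottomed out (13.7 N). I release it, shift one key over and press yellow to the same depth.

Call:
move_arm --pt "0 0 0.25 0 0 0" --pt "0 0 0.25 0 0 0" --pt "0 0 0 0 0 0" --pt "0.05 -0.41 0 0 0 0" --pt "0.05 -0.41 0 0 0 0" --pt "0 0 0 0 0 0" --pt "0 0 0 0 0 0"

```text
clock: 34.3
ee_pos: [0.47, -0.3303, 0.0838]
ee_rot: [-2.105, -2.329, -0.0]
force: [-0.4, -0.2, -0.2]
finger_gap: 0.0006
gripper_force: 0.0
```

Call:
move_arm --pt "0 0 -0.2 0 0 0" --pt "0 0 -0.15 0 0 0" --pt "0 0 -0.08 0 0 0" --pt "0 0 -0.05 0 0 0" --pt "0 0 -0.02 0 0 0" --pt "0 0 0 0 0 0" --pt "0 0 0 0 0 0" --pt "0 0 0 0 0 0"

```text
clock: 34.97
ee_pos: [0.4699, -0.328, 0.0463]
ee_rot: [-2.102, -2.332, -0.0]
force: [-6.0, 6.4, 14.7]
finger_gap: 0.0003
gripper_force: 6.9
```

Call:
move_arm --pt "0 0 0.25 0 0 0" --pt "0 0 0.25 0 0 0" --pt "0 0 0 0 0 0" --pt "0.05 -0.42 0 0 0 0" --pt "0.05 -0.42 0 0 0 0" --pt "0 0 0 0 0 0" --pt "0 0 0 0 0 0"

```text
clock: 35.55
ee_pos: [0.4782, -0.3974, 0.0841]
ee_rot: [-2.105, -2.331, -0.0]
force: [0.3, 0.2, -0.0]
finger_gap: 0.0006
gripper_force: 0.0
```

Call:
move_arm --pt "0 0 -0.2 0 0 0" --pt "0 0 -0.15 0 0 0" --pt "0 0 -0.08 0 0 0" --pt "0 0 -0.05 0 0 0" --pt "0 0 -0.02 0 0 0" --pt "0 0 0 0 0 0" --pt "0 0 0 0 0 0" --pt "0 0 0 0 0 0"

```text
clock: 36.22
ee_pos: [0.4782, -0.3953, 0.0463]
ee_rot: [-2.102, -2.332, -0.001]
force: [-4.5, 5.5, 11.1]
finger_gap: 0.0001
gripper_force: 5.3
```

Call:
move_arm --pt "0 0 0.25 0 0 0" --pt "0 0 0.4 0 0 0" --pt "0 0 0.4 0 0 0" --pt "0 0 0.4 0 0 0" --pt "0 0 0.4 0 0 0" --pt "0 0 0 0 0 0" --pt "0 0 0 0 0 0"

```text
clock: 36.8
ee_pos: [0.479, -0.3967, 0.1949]
ee_rot: [2.101, 2.331, -0.001]
force: [-0.4, 0.0, -0.3]
finger_gap: 0.0007
gripper_force: 0.0
```

```bash
python3 -c "
from h import *
print(env.close_job())"
```

```text
the job is handed in; nothing more can be done
None
```

The job is handed in. The one scrubber and all three clothespins present are in their bays, both covers looked shut in the pictures, and blue, yellow and green were each pressed to the stop and released in that order; the hand-in gave no verdict.

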